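# Rack the tool tubes heavy end down

### The arm

A 6-joint arm with a two-finger parallel gripper is mounted at the origin on the work surface. World frame = base frame: x ahead of the robot, y to its left, z up, the work surface at z = 0. Lengths are in mm, angles in rad, forces in N, time in s.
With the tool pointing down it reaches from about 350 to 950 mm from the base axis. Payload 17.4 kg.
Tool frame: the origin (TCP) lies midway between the tips of the shut fingers; the grasp point (between the pads) lies 19 mm behind it; x points along the fingers, z is the direction in which the jaws open and shut, and the axes are right-handed (so a half turn about x gives the same grasp; the last joint's range is limited). The gripper opens to 93 mm and grips with 3 to 60 N. Pads are 15 mm wide; open, the fingers measure 128 mm over their backs; the gripper's body (75 mm by 188 mm) begins 65 mm behind the grasp point.
Start: joints at [1.199, 0.116, 1.442, -0, 1.584, -0.038], TCP at [221.162, 637.746, 218.646] pointing down, gripper open.
Joint ranges: [-2.83, 2.83], [-0.83, 2.19], [0.07, 2.5], [-1.14, 4.28], [0.01, 3], [-2.97, 2.97]. Speed limits (rad/s): [1.89, 1.89, 2.22, 3.14, 3.14, 3.14].

### API

Orientations are given as a 3x3 rotation matrix whose columns are the frame's x, y, z axes.
In Python, from rig import bot, camera, models gives the robot as it stands.
- The arm moves only by the tool jog_arm, never from a script. Its argument "increments" is a list of rows, each an object of numbers: "tx", "ty", "tz": the shift along the tool's x, y, z in mm; "wx", "wy", "wz": the turn, a rotation vector about the tool's x, y, z in rad; "hand": the opening, from 0 (shut) to 1 (fully open). A call has 1 to 12 rows; each row is the pose to reach, as a shift and turn from the pose commanded when the call began, along the tool's axes at that moment; what a row does not reach only later rows make up. A row lasts 1/12 s, in which the tool goes at most 41.7 mm and 7.16 degrees, less where a joint would pass 70% of its speed; a pose out of reach is approached as far as the arm can. A call with a gripper value outside its range is refused whole. The fingers move at their own pace and stop on an object; "squeeze" is the grip in N (left out, the last holds). Time passes only in rows, so rows that repeat a pose let the fingers close. It gives the time, the measured TCP pose, the force and the opening at its end, in the units of the state.
- bot.get_state(): the state, without advancing time (a new reading comes with each control period).
- camera(name): name is "scene" or "side" or "wrist"; returns a dict with "frame" (384x512x3 uint8, red, green, blue), "fx", "fy", "cx", "cy" (pixels), "xyz" and "orientation" of the camera in the world. Camera axes: x right, y up, looking along -z (the intrinsics and any distortion apply to the point x, -y, -z); pixel columns grow to the right and rows downward; lengths in mm; the calibration is good to about 2 mm. A picture is of the moment at which its call begins. There is no depth.
- bot.hand_in(): hands the job in, once; it reports no verdict.
Trained networks look in a picture, given as the dict that the camera call returned (one of the last four; its "shot" number tells which), for a name from the list of things; names that differ only in an ending like _2 or _b are one class to them, and where a whole thing is asked for, a point or a joint stands for the part that bears it (a point fixed in the world has none). Each returns a list of dicts, best first, with "conf" (0 to 1); they miss things now and then, are a little off and sometimes report something else, mostly with a low value. They report only what shows in the picture. A call takes as long as a camera call. They do not tell look-alikes from the thing itself.
- models.search_frame(picture, name): "at" ([x, y, z] in mm, in world coordinates, good to about 4 mm: the middle of the surface that is visible of it).
The state is a dict: "t": time; "joint_pos": joint angles; "joint_velocities": joint speeds; "effort": joint torques, N m; "ee_pos": TCP position; "orientation": TCP orientation; "wrist_force": force on the tool from outside, world axes, zero at the start; "torque": the same for the moment, N m; "grip_width": finger opening in mm.
Only numpy, scipy, OpenCV 4.12 (cv2) and the standard library are available. Lean on these libraries where they do the work, as an engineer would, in place of code of your own. Each camera call takes 0.05 s, during which the arm holds its last target. There are 200 camera calls.

### The job

Two blue tool tubes lie loose on the bench, each with a heavy tool hidden in one end. Lift each by the white band at its mid-length to find its heavy end, then lay it in a free lane of the sloping rack beside the tube already stored there, one per lane, heavy end at the low end near the lip, lying straight on both crossbars. Lay them in without dropping them, and leave the other things on the bench where they are.

Things in the scene. Friction and masses are not known exactly. Their poses are not given: they have to be found in the camera images.
- tube_a: loose blue square plastic tube, 170 long, 36 x 36, a black cap on both ends, a white band at mid-length. 0.43 to 0.6 kg: a tool of about 0.4 kg is fixed inside one half, its middle 45 from the tube's; the rest is light. Which half varies; neither looks nor this frame tell. Held at the band it is out of balance by roughly 0.14 to 0.2 N m. Origin at the tube's centre, x along it, y and z square to its sides
- tube_b: second tube, the same in look, size, frame and contents as tube_a, with its own heavy end
- rack: fixed grey sloping rack, 190 deep, 300 wide, about 165 high; origin under its centre on the bench, x level from its low side (towards the robot) to its high side, z up. Three lanes, 90 apart, climb at 35 degrees towards +x. The +y lane already holds a blue tube, fixed there; the middle and right (-y) lanes are free
- lane_mid (a point): middle of the free middle lane, level with the crossbar tops, 92 above the bench; x runs up the slope, y across the lanes, z square out of the slope (up and towards the robot). A stored tube lies along x, its centre 18 above this plane. Crossbars at x = -50 and +50; lip face at x = -88, 17 high; beside each crossbar yellow fins, 14 high, 18 long, leave a 47 wide gap
- lane_right (a point): the same point of the free right lane, 90 to the -y side of lane_mid; same axes and sizes. Both lanes are open underneath between the crossbars (84 along the lane, 50 or more deep), so fingertips can reach past a tube's underside there
- rest_low: black rubber crossbar of the rack, 16 wide along the lane, 12 thick, 280 long across all lanes; origin mid-length on its top face, axes as lane_mid. The lower of the two, 50 down-slope of the lanes' middle: it carries the most when a tube lies heavy end down
- rest_high: black rubber crossbar of the rack, 16 wide along the lane, 12 thick, 280 long across all lanes; origin mid-length on its top face, axes as lane_mid. The upper of the two, 50 up-slope of the lanes' middle: it carries little when a tube lies heavy end down
- bolt: loose steel hex bolt, 87 long; bystander, its origin under its middle on the bench
- collar: loose brass collar, 38 across, 16 high; bystander, origin under its centre
- wrench: loose steel wrench lying flat; bystander, origin under its middle
- can: loose open steel cup, 76 across, 100 high; bystander, origin under its centre
- oil: loose red plastic bottle, 60 across, 160 high; bystander, origin under its centre
Mind the look-alikes: they are no part of the job. What is shaped like the tube_a but green or pink is not meant.

How it is judged:
By the outcome, as a careful person would: the job done as asked, in the order asked, and still so for the second after the job is handed in, with the robot touching nothing.
It also fails if it takes over 54 s, if anything falls off the work surface, if the arm or the gripper's body presses on something with over 40 N, if the wrist force passes 120 N, or if a joint passes its speed limit or range.

## Working session

There is one attempt and no reset: what is moved stays moved. The work goes in short steps, Python scripts to look and compute and a tool call to move; the robot and the scene stay as the last step left them, time stands still between calls to the robot, and variables do not carry over. Pictures are saved under pics/ and viewed, about 8 in all and at most 12, crops included, and the job is handed in when it is done.

Besides the shell and the picture viewer there is one more tool, called by a JSON object that holds its "name" and its "arguments", one argument or row to a line. jog_arm: Moves the arm, as the interface text tells. Its arguments: {"type":"object","properties":{"increments":{"type":"array"},"squeeze":{"type":"number"}},"required":["increments"]}

```bash
mkdir -p pics; cat > h.py <<'E'
import numpy as np, cv2
from rig import bot, camera, models
def save(p,name): cv2.imwrite('pics/'+name, p['frame'][:,:,::-1])
E
python3 - <<'E'
from h import *
s=bot.get_state(); print(s['t'],s['ee_pos'],np.round(s['orientation'],3).tolist(),s['wrist_force'],s['torque'])
ims=[]
for n in ['scene','side']:
    p=camera(n); ims.append(p['frame'])
    print(n,p['xyz'],np.round(p['orientation'],3).tolist(),p['fx'],p['cx'],p['cy'],[k for k in p])
    for o in ['tube_a','rack','rest_low','rest_high','lane_mid','bolt','collar','wrench','can','oil']:
        try: print(o,[(np.round(d['at']).tolist(),round(d['conf'],2)) for d in models.search_frame(p,o)])
        except Exception as e: print(o,e)
    cv2.imwrite(f'pics/{n}0.png',cv2.resize(p['frame'][:,:,::-1],(800,600)))
print(bot.get_state()['t'])
E
```

```text
0.0 [221.0752029  637.54194621 217.89305478] [[-0.0, -0.945, 0.328], [-0.001, 0.328, 0.945], [-1.0, 0.0, -0.001]] [0.20766374 0.29713647 0.48692923] [-0.00090967  0.00880704 -0.00048023]
scene [1266.00614262 -319.45758629  744.59522763] [[0.262, -0.596, 0.759], [0.965, 0.175, -0.196], [-0.016, 0.784, 0.621]] 352.53940572107615 253.8714800433265 190.36404955961348 ['frame', 'fx', 'fy', 'cx', 'cy', 'xyz', 'orientation', 'shot']
tube_a [([292.0, -493.0, 38.0], 0.94), ([471.0, -219.0, 34.0], 0.93), ([372.0, -19.0, 33.0], 0.89), ([282.0, -256.0, 41.0], 0.6), ([607.0, -111.0, 37.0], 0.58), ([310.0, 222.0, 30.0], 0.56)]
rack [([594.0, 249.0, 17.0], 0.95), ([619.0, 251.0, 121.0], 0.65)]
rest_low [([540.0, 230.0, 66.0], 0.57)]
rest_high [([620.0, 253.0, 119.0], 0.58), ([572.0, 254.0, 101.0], 0.27)]
lane_mid [([568.0, 257.0, 98.0], 0.74)]
bolt [([734.0, 64.0, 25.0], 0.46)]
collar [([718.0, 14.0, 14.0], 0.42)]
wrench [([755.0, -156.0, 6.0], 0.55)]
can [([456.0, -382.0, 69.0], 0.71)]
oil [([595.0, -413.0, 87.0], 0.85), ([454.0, -381.0, 68.0], 0.22)]
side [ 111.20746333 -934.61796495  871.66755244] [[0.896, 0.275, -0.348], [-0.443, 0.571, -0.691], [0.009, 0.773, 0.634]] 385.9203728195032 255.05394938981553 190.8188113861334 ['frame', 'fx', 'fy', 'cx', 'cy', 'xyz', 'orientation', 'shot']
tube_a [([355.0, -42.0, 37.0], 0.71), ([454.0, -215.0, 36.0], 0.69), ([255.0, -258.0, 36.0], 0.64), ([296.0, 210.0, 37.0], 0.64), ([591.0, -123.0, 35.0], 0.61), ([271.0, -507.0, 40.0], 0.57), ([555.0, 279.0, 99.0], 0.21)]
rack [([563.0, 243.0, 26.0], 0.97), ([543.0, 199.0, 62.0], 0.21)]
rest_low []
rest_high [([433.0, -384.0, 68.0], 0.44)]
lane_mid [([554.0, 278.0, 96.0], 0.61)]
bolt [([744.0, 60.0, 17.0], 0.45)]
collar [([567.0, -425.0, 90.0], 0.55)]
wrench [([763.0, -172.0, 7.0], 0.49)]
can [([434.0, -383.0, 67.0], 0.68), ([619.0, 225.0, 120.0], 0.5)]
oil [([565.0, -423.0, 91.0], 0.74)]
1.1
```

View pics/scene0.png

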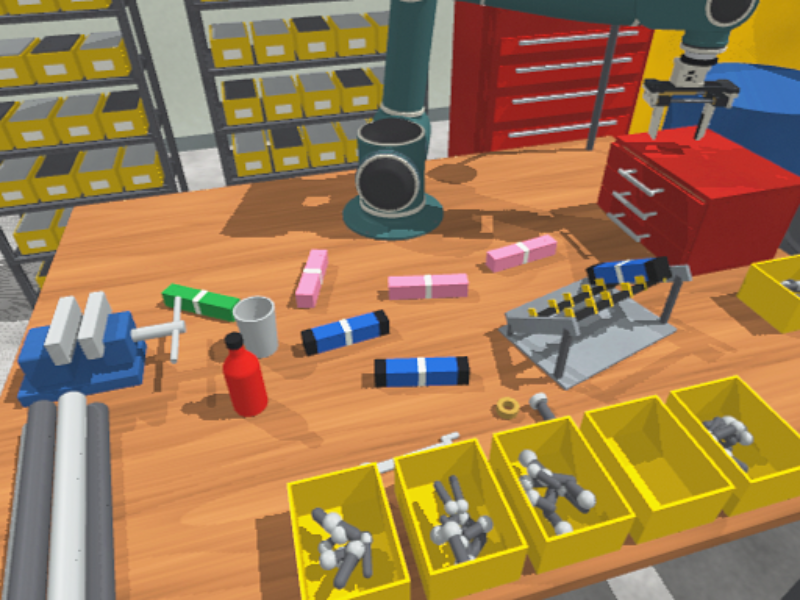

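View pics/side0.png

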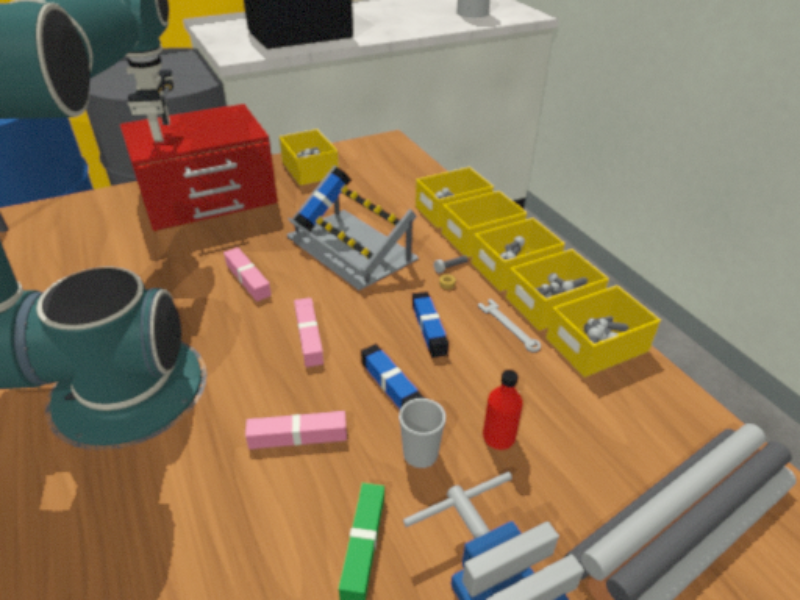

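```bash
python3 - <<'E'
from h import *
import pickle
P={n:camera(n) for n in ['scene','side']}
pickle.dump(P,open('P.pkl','wb'))
def crop(n,x,y,w,h):
    c=P[n]['frame'][y:y+h,x:x+w,::-1]; c=cv2.resize(c,(400,300),interpolation=cv2.INTER_CUBIC); s=400/w
    for v in range((x//10+1)*10,x+w,10): cv2.line(c,(int((v-x)*s),0),(int((v-x)*s),4 if v%50 else 10),(255,255,255),1); 
    for v in range((y//10+1)*10,y+h,10): cv2.line(c,(0,int((v-y)*s)),(4 if v%50 else 10,int((v-y)*s)),(255,255,255),1)
    return c
m=np.vstack([np.hstack([crop('scene',310,150,140,105),crop('side',170,95,120,90)]),np.hstack([crop('scene',185,190,120,90),crop('side',210,180,100,75)])])
cv2.imwrite('pics/m1.png',m)
E
```

```text
(no output)
```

View pics/m1.png

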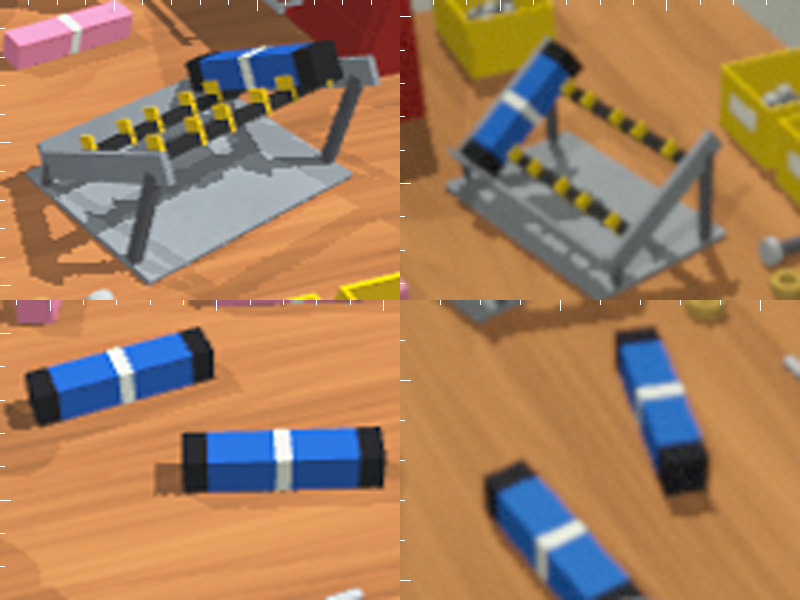

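```bash
cat >> h.py <<'E'
def proj(p,X):
    X=np.atleast_2d(X); c=(X-np.array(p['xyz']))@np.array(p['orientation'])
    return np.c_[p['cx']+p['fx']*c[:,0]/-c[:,2], p['cy']+p['fy']*-c[:,1]/-c[:,2]]
def back(p,u,v,z):
    d=np.array(p['orientation'])@np.array([(u-p['cx'])/p['fx'],-(v-p['cy'])/p['fy'],-1]); o=np.array(p['xyz'])
    return o+d*(z-o[2])/d[2]
def boxhull(p,x,y,a,z=18,h=18,L=85,w=18):
    s=np.array([[i,j,k] for i in(-L,L) for j in(-w,w) for k in(-h,h)],float)
    c,n=np.cos(a),np.sin(a); X=np.c_[x+c*s[:,0]-n*s[:,1],y+n*s[:,0]+c*s[:,1],z+s[:,2]]
    return cv2.convexHull(proj(p,X).astype(np.float32))[:,0]
S35,C35=np.sin(np.radians(35)),np.cos(np.radians(35))
def lane2w(q,pts): # q=x,y,yaw of lane_mid ; pts in lane frame
    pts=np.atleast_2d(np.array(pts,float)); r=np.c_[pts[:,0]*C35-pts[:,2]*S35,pts[:,1],92+pts[:,0]*S35+pts[:,2]*C35]
    c,n=np.cos(q[2]),np.sin(q[2]); return np.c_[q[0]+c*r[:,0]-n*r[:,1],q[1]+n*r[:,0]+c*r[:,1],r[:,2]]
E
python3 - <<'E'
from h import *
import pickle
from scipy.optimize import minimize,least_squares
P=pickle.load(open('P.pkl','rb')); sc,sd=P['scene'],P['side']
for u,v in [(432.5,210.6),(362.5,249.1),(319.8,210.2)]: print('scene base',back(sc,u,v,3).round())
for u,v in [(184.1,150.5),(230,183.5),(266.6,164.9)]: print('side base',back(sd,u,v,3).round())
# tubes
def mask(p):
    f=p['frame'].astype(int); return ((f[:,:,0]-f[:,:,2])<20).astype(np.uint8)
M={n:mask(P[n]) for n in P}
def cost(q,views):
    c=0
    for n in views:
        h=boxhull(P[n],*q); im=np.zeros((384,512),np.uint8)
        cv2.fillConvexPoly(im,np.round(h*16).astype(np.int32),255,cv2.LINE_AA,4)
        win=cv2.dilate(im,np.ones((13,13)))>0
        if n=='side' : win[:, :]=win
        c+=np.abs(im/255.-M[n])[win].sum()
    return c
for name,q0,views in [('T1',[463,-217,1.9],['scene']),('T2',[599,-117,1.4],['scene','side'])]:
    best=None
    for a in np.arange(0,3.14,0.2):
        r=minimize(cost,[q0[0],q0[1],a],args=(views,),method='Nelder-Mead',options=dict(initial_simplex=np.array([[q0[0],q0[1],a],[q0[0]+10,q0[1],a],[q0[0],q0[1]+10,a],[q0[0],q0[1],a+.2]])))
        if best is None or r.fun<best.fun: best=r
    print(name,best.x.round(3),best.fun)
# rack
fins=[[x,y,7] for x in(-50,50) for y in(-116.5,-63.5,-26.5,26.5,63.5)]
obs={}
for n,(x,y,w,h) in {'scene':(330,170,110,40),'side':(195,115,70,50)}.items():
    f=P[n]['frame'][y:y+h,x:x+w].astype(int); m=((f[:,:,0]-f[:,:,2]>70)&(f[:,:,1]-f[:,:,2]>60)&(np.abs(f[:,:,0]-f[:,:,1])<60)).astype(np.uint8)
    k,_,st,ce=cv2.connectedComponentsWithStats(m,connectivity=4)
    obs[n]=np.array([ce[i]+[x,y] for i in range(1,k) if 4<=st[i,4]<80]); print(n,obs[n].round(1).tolist())
def res(q):
    r=[]
    for n in obs:
        pr=proj(P[n],lane2w(q,fins)); d=np.linalg.norm(obs[n][:,None]-pr[None],axis=2); r+=list(d.min(1))
    return np.minimum(np.array(r),6)
best=None
for x in range(540,621,20):
  for y in range(210,291,20):
    for a in np.arange(-.8,.81,.2):
      r=least_squares(res,[x,y,a],x_scale=[10,10,.1],diff_step=1e-4)
      if best is None or r.cost<best.cost: best=r
print(best.x,best.cost,res(best.x).round(1))
E
```

```text
scene base [614. 423.   3.]
scene base [698. 136.   3.]
scene base [515.  87.   3.]
side base [442. 368.   3.]
side base [524.  89.   3.]
side base [698. 134.   3.]
T1 [ 453.628 -216.088    1.701] 115.70980392156862
T2 [ 599.917 -103.33     1.316] 253.55686274509804
scene [[410.0, 179.9], [386.6, 186.5], [424.6, 178.8], [400.6, 184.1], [377.1, 190.3], [363.9, 195.1], [354.0, 194.9], [340.5, 199.3]]
side [[199.0, 115.8], [220.3, 122.1], [226.2, 124.1], [234.7, 129.5], [241.4, 133.5], [250.4, 138.9], [204.2, 140.9], [209.9, 144.7], [217.9, 150.2], [224.4, 155.0], [233.3, 160.8]]
[5.67672346e+02 2.53183847e+02 2.50932313e-01] 59.293131350114535 [0.7 2.6 6.  0.9 3.  4.5 1.5 0.3 6.  1.4 0.5 0.5 1.  1.  0.6 0.6 0.4 1.
 0.9]
```

```bash
cat >> h.py <<'E'
from scipy.spatial.transform import Rotation as Ro
def delta(pos,R,s=None):
    s=s or bot.get_state(); R0=np.array(s['orientation']); t=R0.T@(np.array(pos)-np.array(s['ee_pos'])); w=Ro.from_matrix(R0.T@R).as_rotvec()
    print('t',round(s['t'],2),'ee',np.round(s['ee_pos'],1),'-> tx,ty,tz',t.round(1),'w',w.round(3),'rows',round(max(np.linalg.norm(t)/41.7,np.degrees(np.linalg.norm(w))/7.16),1))
def down(a): # tool down, tool y at world angle a
    x=np.array([0,0,-1.]);y=np.array([np.cos(a),np.sin(a),0]); return np.c_[x,y,np.cross(x,y)]
E
python3 - <<'E'
from h import *
import pickle
P=pickle.load(open('P.pkl','rb')); sc,sd=P['scene'],P['side']
s=lambda x,y:back(sc,185+x/3.333,190+y/3.333,36).round()
d=lambda x,y:back(sd,210+x/4,180+y/4,36).round()
print('T2',s(283,143),d(260,90),'ends',s(184,147),s(382,140),d(238,37),d(284,150))
print('T1',s(119,60),d(160,235),'ends',s(31,85),s(200,42),d(110,172))
delta([600,-105,200],down(1.35))
E
```

```text
T2 [ 598. -103.   36.] [ 602. -107.   36.] ends [ 579. -184.   36.] [618. -22.  36.] [618. -38.  36.] [ 584. -178.   36.]
T1 [ 455. -216.   36.] [ 457. -218.   36.] ends [ 466. -298.   36.] [ 451. -138.   36.] [ 451. -141.   36.]
t 1.2 ee [221.2 637.8 218.7] -> tx,ty,tz [  18.6 -601.3 -577.6] w [ 1.458  0.    -0.   ] rows 20.0
```

{"name": "jog_arm", "arguments": {
  "increments": [
    {"tx": 18, "ty": -601, "tz": -578, "wx": 1.45, "hand": 1},
    {"tx": 18, "ty": -601, "tz": -578, "wx": 1.45},
    {"tx": 18, "ty": -601, "tz": -578, "wx": 1.45},
    {"tx": 18, "ty": -601, "tz": -578, "wx": 1.45},
    {"tx": 18, "ty": -601, "tz": -578, "wx": 1.45},
    {"tx": 18, "ty": -601, "tz": -578, "wx": 1.45},
    {"tx": 18, "ty": -601, "tz": -578, "wx": 1.45},
    {"tx": 18, "ty": -601, "tz": -578, "wx": 1.45},
    {"tx": 18, "ty": -601, "tz": -578, "wx": 1.45},
    {"tx": 18, "ty": -601, "tz": -578, "wx": 1.45},
    {"tx": 18, "ty": -601, "tz": -578, "wx": 1.45},
    {"tx": 18, "ty": -601, "tz": -578, "wx": 1.45}
  ],
  "squeeze": 60
}}

```text
$.increments[0]: bad value
```

```bash
python3 -c "
from h import *
delta([600,-105,200],down(1.33))"
```

```text
t 1.2 ee [221.2 637.8 218.7] -> tx,ty,tz [  18.6 -601.3 -577.6] w [ 1.478  0.    -0.   ] rows 20.0
```

{"name": "jog_arm", "arguments": {
  "increments": [
    {"tx": 3, "ty": -29, "tz": -28, "wx": 0.07, "wy": 0, "wz": 0, "hand": 1}
  ],
  "squeeze": 60
}}

```text
t: 1.28
ee_pos: [237.6, 604.5, 214.9]
orientation: [[-0.001, -0.921, 0.389], [0.0, 0.389, 0.921], [-1.0, 0.001, -0.0]]
wrist_force: [1.3, 0.4, 0.2]
grip_width: 92.9
```

{"name": "jog_arm", "arguments": {
  "increments": [
    {"tx": 1, "ty": -310, "tz": -330, "wx": 0.8},
    {"tx": 1, "ty": -310, "tz": -330, "wx": 0.8},
    {"tx": 1, "ty": -310, "tz": -330, "wx": 0.8},
    {"tx": 1, "ty": -310, "tz": -330, "wx": 0.8},
    {"tx": 1, "ty": -310, "tz": -330, "wx": 0.8},
    {"tx": 1, "ty": -310, "tz": -330, "wx": 0.8},
    {"tx": 1, "ty": -310, "tz": -330, "wx": 0.8},
    {"tx": 1, "ty": -310, "tz": -330, "wx": 0.8},
    {"tx": 1, "ty": -310, "tz": -330, "wx": 0.8},
    {"tx": 1, "ty": -310, "tz": -330, "wx": 0.8},
    {"tx": 1, "ty": -310, "tz": -330, "wx": 0.8}
  ]
}}

```text
$.increments[0]: bad value
```

```bash
python3 -c "
from h import *
delta([600,-105,200],down(1.33))"
```

```text
t 1.28 ee [237.6 604.5 214.9] -> tx,ty,tz [  14.3 -609.9 -512.6] w [ 1.412e+00 -1.000e-03 -1.000e-03] rows 19.1
```

{"name": "jog_arm", "arguments": {
  "increments": [
    {"tx": 1, "ty": -31, "tz": -26, "wx": 0.075},
    {"tx": 2, "ty": -62, "tz": -52, "wx": 0.15},
    {"tx": 3, "ty": -93, "tz": -78, "wx": 0.225},
    {"tx": 4, "ty": -124, "tz": -104, "wx": 0.3},
    {"tx": 5, "ty": -155, "tz": -130, "wx": 0.375},
    {"tx": 6, "ty": -186, "tz": -156, "wx": 0.45},
    {"tx": 6, "ty": -217, "tz": -182, "wx": 0.525},
    {"tx": 6, "ty": -248, "tz": -208, "wx": 0.6},
    {"tx": 6, "ty": -279, "tz": -234, "wx": 0.675},
    {"tx": 6, "ty": -310, "tz": -260, "wx": 0.75},
    {"tx": 6, "ty": -341, "tz": -286, "wx": 0.825},
    {"tx": 6, "ty": -372, "tz": -312, "wx": 0.9}
  ]
}}

```text
$.increments[0]: bad value
```

```bash
python3 -c "
from h import *
delta([600,-105,200],down(1.33))"
```

```text
t 1.28 ee [237.6 604.5 214.9] -> tx,ty,tz [  14.3 -609.9 -512.6] w [ 1.412e+00 -1.000e-03 -1.000e-03] rows 19.1
```

{"name": "jog_arm", "arguments": {
  "increments": [
    {"tx": 8, "ty": -380, "tz": -320, "wx": 0.9, "wy": 0, "wz": 0, "hand": 1},
    {"tx": 8, "ty": -380, "tz": -320, "wx": 0.9, "wy": 0, "wz": 0, "hand": 1},
    {"tx": 8, "ty": -380, "tz": -320, "wx": 0.9, "wy": 0, "wz": 0, "hand": 1},
    {"tx": 8, "ty": -380, "tz": -320, "wx": 0.9, "wy": 0, "wz": 0, "hand": 1},
    {"tx": 8, "ty": -380, "tz": -320, "wx": 0.9, "wy": 0, "wz": 0, "hand": 1},
    {"tx": 8, "ty": -380, "tz": -320, "wx": 0.9, "wy": 0, "wz": 0, "hand": 1},
    {"tx": 8, "ty": -380, "tz": -320, "wx": 0.9, "wy": 0, "wz": 0, "hand": 1},
    {"tx": 8, "ty": -380, "tz": -320, "wx": 0.9, "wy": 0, "wz": 0, "hand": 1},
    {"tx": 8, "ty": -380, "tz": -320, "wx": 0.9, "wy": 0, "wz": 0, "hand": 1},
    {"tx": 8, "ty": -380, "tz": -320, "wx": 0.9, "wy": 0, "wz": 0, "hand": 1},
    {"tx": 8, "ty": -380, "tz": -320, "wx": 0.9, "wy": 0, "wz": 0, "hand": 1},
    {"tx": 8, "ty": -380, "tz": -320, "wx": 0.9, "wy": 0, "wz": 0, "hand": 1}
  ]
}}

```text
t: 2.28
ee_pos: [463.6, 156.0, 208.0]
orientation: [[0.001, -0.264, 0.965], [0.0, 0.965, 0.264], [-1.0, -0.0, 0.001]]
wrist_force: [1.2, 0.7, -0.0]
grip_width: 93.0
```

```bash
python3 -c "
from h import *
delta([600,-105,200],down(1.33))"
```

```text
t 2.28 ee [463.6 156.  208. ] -> tx,ty,tz [   8.1 -287.7   62.7] w [ 0.508  0.001 -0.   ] rows 7.1
```

Big repeated targets work as long as every field is given.

{"name": "jog_arm", "arguments": {
  "increments": [
    {"tx": 8, "ty": -288, "tz": 63, "wx": 0.508, "wy": 0, "wz": 0, "hand": 1},
    {"tx": 8, "ty": -288, "tz": 63, "wx": 0.508, "wy": 0, "wz": 0, "hand": 1},
    {"tx": 8, "ty": -288, "tz": 63, "wx": 0.508, "wy": 0, "wz": 0, "hand": 1},
    {"tx": 8, "ty": -288, "tz": 63, "wx": 0.508, "wy": 0, "wz": 0, "hand": 1},
    {"tx": 8, "ty": -288, "tz": 63, "wx": 0.508, "wy": 0, "wz": 0, "hand": 1},
    {"tx": 8, "ty": -288, "tz": 63, "wx": 0.508, "wy": 0, "wz": 0, "hand": 1},
    {"tx": 8, "ty": -288, "tz": 63, "wx": 0.508, "wy": 0, "wz": 0, "hand": 1},
    {"tx": 8, "ty": -288, "tz": 63, "wx": 0.508, "wy": 0, "wz": 0, "hand": 1},
    {"tx": 8, "ty": -288, "tz": 63, "wx": 0.508, "wy": 0, "wz": 0, "hand": 1}
  ]
}}

```text
t: 3.03
ee_pos: [600.2, -104.9, 198.9]
orientation: [[-0.001, 0.241, 0.97], [0.0, 0.97, -0.241], [-1.0, -0.0, -0.001]]
wrist_force: [-0.3, -0.7, -0.5]
grip_width: 93.2
```

```bash
python3 - <<'E'
from h import *
import pickle
p=camera('wrist'); pickle.dump(p,open('W2.pkl','wb'))
print(p['xyz'],np.round(p['orientation'],2).tolist(),p['fx'])
f=p['frame'].astype(int); b=((f[:,:,2]-f[:,:,0])>50).astype(np.uint8)
print('blue',b.sum(), bot.get_state()['ee_pos'])
w=p['frame'][:,:,::-1].copy()
for a in [1.25,1.33,1.4][1:2]:
    cv2.polylines(w,[np.round(boxhull(p,600,-105,a)).astype(np.int32)],True,(0,255,0),1)
cv2.imwrite('pics/w2.png',w)
delta([600,-105,200],down(1.33))
E
```

```text
[617.99070219 -38.60704402 365.8185619 ] [[0.97, 0.23, 0.06], [-0.24, 0.94, 0.24], [-0.0, -0.25, 0.97]] 266.31622474379435
blue 3539 [ 599.77454437 -103.40456087  199.17195501]
t 3.08 ee [ 599.8 -103.4  199.2] -> tx,ty,tz [-0.8 -1.5  0.6] w [-0.002 -0.001 -0.   ] rows 0.0
```

View pics/w2.png

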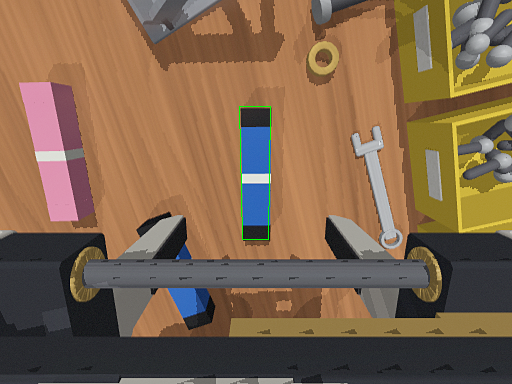

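{"name": "jog_arm", "arguments": {
  "increments": [
    {"tx": 150, "ty": -1, "tz": 0, "wx": 0, "wy": 0, "wz": 0, "hand": 1},
    {"tx": 150, "ty": -1, "tz": 0, "wx": 0, "wy": 0, "wz": 0, "hand": 1},
    {"tx": 150, "ty": -1, "tz": 0, "wx": 0, "wy": 0, "wz": 0, "hand": 1},
    {"tx": 170, "ty": -1, "tz": 0, "wx": 0, "wy": 0, "wz": 0, "hand": 1},
    {"tx": 185, "ty": -1, "tz": 0, "wx": 0, "wy": 0, "wz": 0, "hand": 1},
    {"tx": 194, "ty": -1, "tz": 0, "wx": 0, "wy": 0, "wz": 0, "hand": 1},
    {"tx": 194, "ty": -1, "tz": 0, "wx": 0, "wy": 0, "wz": 0, "hand": 0.3},
    {"tx": 194, "ty": -1, "tz": 0, "wx": 0, "wy": 0, "wz": 0, "hand": 0},
    {"tx": 194, "ty": -1, "tz": 0, "wx": 0, "wy": 0, "wz": 0, "hand": 0},
    {"tx": 194, "ty": -1, "tz": 0, "wx": 0, "wy": 0, "wz": 0, "hand": 0},
    {"tx": 194, "ty": -1, "tz": 0, "wx": 0, "wy": 0, "wz": 0, "hand": 0},
    {"tx": 194, "ty": -1, "tz": 0, "wx": 0, "wy": 0, "wz": 0, "hand": 0}
  ],
  "squeeze": 60
}}

```text
t: 4.08
ee_pos: [600.0, -104.0, 6.7]
orientation: [[0.001, 0.239, 0.971], [-0.0, 0.971, -0.239], [-1.0, 0.0, 0.001]]
wrist_force: [-0.0, 0.6, -0.8]
grip_width: 57.7
```

{"name": "jog_arm", "arguments": {
  "increments": [
    {"tx": 2, "ty": 0, "tz": 0, "wx": 0, "wy": 0, "wz": 0, "hand": 0},
    {"tx": 2, "ty": 0, "tz": 0, "wx": 0, "wy": 0, "wz": 0, "hand": 0},
    {"tx": 2, "ty": 0, "tz": 0, "wx": 0, "wy": 0, "wz": 0, "hand": 0},
    {"tx": 2, "ty": 0, "tz": 0, "wx": 0, "wy": 0, "wz": 0, "hand": 0},
    {"tx": 2, "ty": 0, "tz": 0, "wx": 0, "wy": 0, "wz": 0, "hand": 0},
    {"tx": 2, "ty": 0, "tz": 0, "wx": 0, "wy": 0, "wz": 0, "hand": 0},
    {"tx": 2, "ty": 0, "tz": 0, "wx": 0, "wy": 0, "wz": 0, "hand": 0}
  ]
}}

```text
t: 4.67
ee_pos: [599.5, -103.9, 3.5]
orientation: [[-0.0, 0.239, 0.971], [0.0, 0.971, -0.239], [-1.0, -0.0, -0.0]]
wrist_force: [0.9, -0.1, -2.0]
grip_width: 35.8
```

```bash
python3 -c "
from h import *
s=bot.get_state();print(s['ee_pos'],s['grip_width'],s['wrist_force'],s['torque'])"
```

```text
[ 599.53361445 -103.92905445    3.51518037] 35.83587805963116 [ 0.92371699 -0.13544388 -1.98411327] [-0.1238987  -0.00204559 -0.04853505]
```

Gripped at 36 mm; lift.

{"name": "jog_arm", "arguments": {
  "increments": [
    {"tx": -10, "ty": 0, "tz": 0, "wx": 0, "wy": 0, "wz": 0, "hand": 0},
    {"tx": -30, "ty": 0, "tz": 0, "wx": 0, "wy": 0, "wz": 0, "hand": 0},
    {"tx": -60, "ty": 0, "tz": 0, "wx": 0, "wy": 0, "wz": 0, "hand": 0},
    {"tx": -90, "ty": 0, "tz": 0, "wx": 0, "wy": 0, "wz": 0, "hand": 0},
    {"tx": -130, "ty": 0, "tz": 0, "wx": 0, "wy": 0, "wz": 0, "hand": 0},
    {"tx": -170, "ty": 0, "tz": 0, "wx": 0, "wy": 0, "wz": 0, "hand": 0},
    {"tx": -210, "ty": 0, "tz": 0, "wx": 0, "wy": 0, "wz": 0, "hand": 0},
    {"tx": -230, "ty": 0, "tz": 0, "wx": 0, "wy": 0, "wz": 0, "hand": 0},
    {"tx": -230, "ty": 0, "tz": 0, "wx": 0, "wy": 0, "wz": 0, "hand": 0},
    {"tx": -230, "ty": 0, "tz": 0, "wx": 0, "wy": 0, "wz": 0, "hand": 0}
  ]
}}

```text
t: 5.5
ee_pos: [599.6, -103.9, 234.0]
orientation: [[0.001, 0.239, 0.971], [-0.0, 0.971, -0.239], [-1.0, 0.0, 0.001]]
wrist_force: [0.1, 0.1, -7.4]
grip_width: 35.4
```

```bash
cat >> h.py <<'E'
QR=np.array([567.7,253.2,0.2515])
def laneR(sgn): # tool R with tool y = sgn*lane x, pointing along -lane z
    c,n=np.cos(QR[2]),np.sin(QR[2]); Z=np.array([[c,-n,0],[n,c,0],[0,0,1]])
    lx=Z@[C35,0,S35]; lz=Z@[-S35,0,C35]; x=-lz; y=sgn*lx; return np.c_[x,y,np.cross(x,y)]
def lanetcp(lane,lx,up,off=14,sgn=1): # TCP for tube centre at lane x=lx, height `up` above seated, tube centre `off` behind TCP
    return lane2w(QR,[[lx,-90*(lane=='right'),18+up-off]])[0]
E
python3 - <<'E'
from h import *
import pickle
s=bot.get_state();print(s['ee_pos'],s['grip_width'],s['wrist_force'],s['torque'])
R=np.array(s['orientation']); M=np.array(s['torque']); d=np.array([M[1],-M[0],0]); print('heavy along tool y:',R[:,1]@d/ max(1,abs(s['wrist_force'][2])) )
p=camera('wrist'); pickle.dump(p,open('W3.pkl','wb')); q=camera('scene'); pickle.dump(q,open('S3.pkl','wb'))
print(p['xyz'])
def c(im): return im[:,:,::-1]
m=np.hstack([c(p['frame'])[100:300,150:360],cv2.resize(c(q['frame'])[60:260,180:390],None,fx=1,fy=1)])
cv2.imwrite('pics/w3.png',cv2.resize(m,None,fx=1.9,fy=1.9,interpolation=cv2.INTER_CUBIC))
for sg in (1,-1): delta(lanetcp('mid',0,120),laneR(sg))
E
```

```text
[ 599.57567716 -103.88500332  233.97391683] 35.41414583812552 [ 0.12795104  0.09082467 -7.42737761] [ 0.10649319  0.02238784 -0.09460128]
heavy along tool y: -0.013204041067318829
[616.83614439 -37.54831509 400.98470261]
t 5.6 ee [ 598.9 -103.8  231.2] -> tx,ty,tz [  38.2  305.6 -178. ] w [ 1.042 -0.332  0.551] rows 9.8
t 5.6 ee [ 598.9 -103.8  231.2] -> tx,ty,tz [  38.2  305.6 -178. ] w [-1.988 -0.629 -0.378] rows 17.0
```

View pics/w3.png

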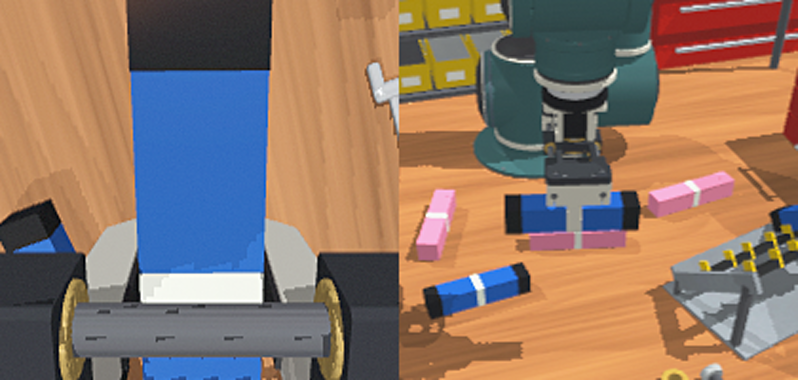

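{"name": "jog_arm", "arguments": {
  "increments": [
    {"tx": 0, "ty": 0, "tz": 0, "wx": 0, "wy": 0, "wz": 0, "hand": 0},
    {"tx": 0, "ty": 0, "tz": 0, "wx": 0, "wy": 0, "wz": 0, "hand": 0}
  ]
}}

```text
t: 5.77
ee_pos: [599.1, -103.8, 231.7]
orientation: [[-0.003, 0.239, 0.971], [0.001, 0.971, -0.239], [-1.0, -0.0, -0.003]]
wrist_force: [-0.5, 0.1, -5.6]
grip_width: 35.6
```

```bash
cat > tq.py <<'E'
from h import *
for i in range(4):
    s=bot.get_state(); M=np.array(s['torque']); R=np.array(s['orientation'])
    print(round(s['t'],2),np.round(s['wrist_force'],2),M.round(3),'moment of weight along tool y:',round(R[:,1]@[M[1],-M[0],0],3)); 
    if i<3: camera('wrist')
E
python3 tq.py
```

```text
5.77 [-0.54  0.09 -5.65] [0.134 0.09  0.041] moment of weight along tool y: -0.109
5.82 [-0.47 -0.6  -5.35] [ 0.072  0.039 -0.051] moment of weight along tool y: -0.06
5.87 [ 0.63  0.23 -6.28] [ 0.117  0.095 -0.042] moment of weight along tool y: -0.091
5.92 [-0.47  0.13 -5.36] [ 0.117  0.079 -0.031] moment of weight along tool y: -0.095
```

```bash
python3 - <<'E'
from h import *
t=lanetcp('mid',0,130); print(t)
delta([t[0],t[1],max(t[2],300)],down(QR[2]))
E
```

```text
[493.25873194 234.07303573 201.76637393]
t 5.92 ee [ 599.5 -103.9  232.8] -> tx,ty,tz [ -67.   302.8 -183.8] w [ 1.078e+00 -1.000e-03  1.000e-03] rows 8.6
```

{"name": "jog_arm", "arguments": {
  "increments": [
    {"tx": -67, "ty": 303, "tz": -184, "wx": 1.078, "wy": 0, "wz": 0, "hand": 0},
    {"tx": -67, "ty": 303, "tz": -184, "wx": 1.078, "wy": 0, "wz": 0, "hand": 0},
    {"tx": -67, "ty": 303, "tz": -184, "wx": 1.078, "wy": 0, "wz": 0, "hand": 0},
    {"tx": -67, "ty": 303, "tz": -184, "wx": 1.078, "wy": 0, "wz": 0, "hand": 0},
    {"tx": -67, "ty": 303, "tz": -184, "wx": 1.078, "wy": 0, "wz": 0, "hand": 0},
    {"tx": -67, "ty": 303, "tz": -184, "wx": 1.078, "wy": 0, "wz": 0, "hand": 0},
    {"tx": -67, "ty": 303, "tz": -184, "wx": 1.078, "wy": 0, "wz": 0, "hand": 0},
    {"tx": -67, "ty": 303, "tz": -184, "wx": 1.078, "wy": 0, "wz": 0, "hand": 0},
    {"tx": -67, "ty": 303, "tz": -184, "wx": 1.078, "wy": 0, "wz": 0, "hand": 0},
    {"tx": -67, "ty": 303, "tz": -184, "wx": 1.078, "wy": 0, "wz": 0, "hand": 0},
    {"tx": -67, "ty": 303, "tz": -184, "wx": 1.078, "wy": 0, "wz": 0, "hand": 0},
    {"tx": -67, "ty": 303, "tz": -184, "wx": 1.078, "wy": 0, "wz": 0, "hand": 0}
  ]
}}

```text
t: 6.92
ee_pos: [493.1, 234.5, 300.4]
orientation: [[0.0, 0.968, 0.252], [-0.0, 0.252, -0.968], [-1.0, -0.0, 0.0]]
wrist_force: [0.1, -1.7, -5.1]
grip_width: 35.6
```

```bash
python3 tq.py; python3 -c "
from h import *
print(bot.get_state()['orientation'])
delta(lanetcp('mid',0,90),laneR(1));delta(lanetcp('mid',0,90),laneR(-1))"
```

```text
6.92 [ 0.09 -1.7  -5.07] [-0.011 -0.06   0.064] moment of weight along tool y: -0.055
6.97 [-0.34 -0.81 -5.31] [-0.058 -0.094 -0.062] moment of weight along tool y: -0.077
7.02 [-0.07 -0.5  -5.53] [-0.007 -0.097  0.035] moment of weight along tool y: -0.092
7.07 [ 0.6  -0.5  -5.63] [ 0.082 -0.079  0.07 ] moment of weight along tool y: -0.097
[[-3.11158037e-04  9.68514453e-01  2.48957141e-01]
 [-4.50105364e-04  2.48956992e-01 -9.68514436e-01]
 [-9.99999850e-01 -4.13417995e-04  3.58468581e-04]]
t 7.07 ee [493.6 233.3 300.3] -> tx,ty,tz [131.3  22.9  -0.9] w [0.    0.    0.611] rows 4.9
t 7.07 ee [493.6 233.3 300.3] -> tx,ty,tz [131.3  22.9  -0.9] w [-2.996 -0.945  0.   ] rows 25.1
```

{"name": "jog_arm", "arguments": {
  "increments": [
    {"tx": 0, "ty": 12, "tz": -1, "wx": 0, "wy": 0, "wz": 0.611, "hand": 0},
    {"tx": 30, "ty": 15, "tz": -1, "wx": 0, "wy": 0, "wz": 0.611, "hand": 0},
    {"tx": 60, "ty": 18, "tz": -1, "wx": 0, "wy": 0, "wz": 0.611, "hand": 0},
    {"tx": 90, "ty": 23, "tz": -1, "wx": 0, "wy": 0, "wz": 0.611, "hand": 0},
    {"tx": 110, "ty": 23, "tz": -1, "wx": 0, "wy": 0, "wz": 0.611, "hand": 0},
    {"tx": 131, "ty": 23, "tz": -1, "wx": 0, "wy": 0, "wz": 0.611, "hand": 0},
    {"tx": 131, "ty": 23, "tz": -1, "wx": 0, "wy": 0, "wz": 0.611, "hand": 0},
    {"tx": 131, "ty": 23, "tz": -1, "wx": 0, "wy": 0, "wz": 0.611, "hand": 0},
    {"tx": 131, "ty": 23, "tz": -1, "wx": 0, "wy": 0, "wz": 0.611, "hand": 0}
  ]
}}

```text
t: 7.82
ee_pos: [516.3, 240.7, 171.9]
orientation: [[0.557, 0.793, 0.248], [0.143, 0.203, -0.969], [-0.818, 0.575, -0.0]]
wrist_force: [-0.1, 0.3, -4.9]
grip_width: 35.9
```

```bash
python3 tq.py; python3 - <<'E'
from h import *
import pickle
P={n:camera(n) for n in ['wrist','scene','side']}; pickle.dump(P,open('P4.pkl','wb'))
fins=[[x,y,z] for x in(-50,50) for y in(-116.5,-63.5,-26.5,26.5,63.5) for z in (0,14)]
fs=[]
for n,p in P.items():
    c=p['frame'][:,:,::-1].copy(); k=4 if n!='wrist' else 1
    if n!='wrist':
        x,y,w,h=(310,120,140,105) if n=='scene' else (170,75,120,90)
        c=cv2.resize(c[y:y+h,x:x+w],(400,300),interpolation=cv2.INTER_CUBIC); s=400/w
    else: x=y=0; s=400/512; c=cv2.resize(c,(400,300))
    for u,v in proj(p,lane2w(QR,fins)): cv2.circle(c,(int((u-x+.5)*s),int((v-y+.5)*s)),2,(255,0,255),-1)
    fs.append(c)
st=bot.get_state(); print(st['ee_pos'],np.round(st['orientation'],3).tolist())
cv2.imwrite('pics/p4.png',np.vstack([np.hstack(fs[:2]),np.hstack([fs[2],fs[2]*0])]))
delta(lanetcp('mid',0,90),laneR(1)); delta(lanetcp('mid',0,15),laneR(1))
E
```

```text
7.82 [-0.09  0.25 -4.92] [-0.159  0.683 -0.034] moment of weight along tool y: 0.574
7.87 [ 0.96  0.24 -5.17] [-0.191  0.758  0.033] moment of weight along tool y: 0.64
7.92 [-0.62  0.55 -4.72] [-0.199  0.732  0.017] moment of weight along tool y: 0.621
7.97 [-0.57  0.16 -5.34] [-0.165  0.76  -0.002] moment of weight along tool y: 0.636
[515.68403054 241.03370714 170.41335441] [[0.556, 0.793, 0.249], [0.143, 0.204, -0.968], [-0.819, 0.574, -0.0]]
t 8.12 ee [515.7 241.  170.4] -> tx,ty,tz [ 0.9 -1.2  1.2] w [ 0.    -0.    -0.001] rows 0.0
t 8.12 ee [515.7 241.  170.4] -> tx,ty,tz [75.9 -1.3  1.2] w [ 0.    -0.    -0.001] rows 1.8
```

View pics/p4.png

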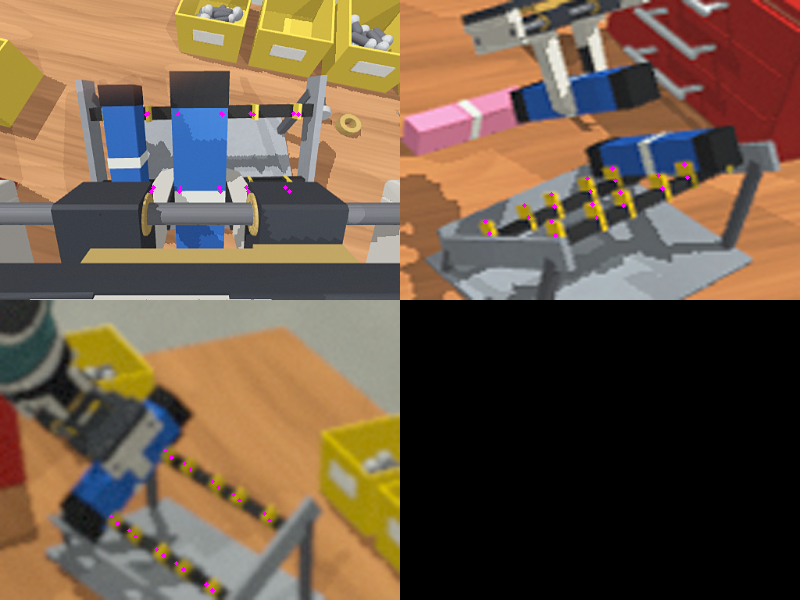

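{"name": "jog_arm", "arguments": {
  "increments": [
    {"tx": 25, "ty": 0, "tz": 1, "wx": 0, "wy": 0, "wz": 0, "hand": 0},
    {"tx": 45, "ty": 0, "tz": 1, "wx": 0, "wy": 0, "wz": 0, "hand": 0},
    {"tx": 60, "ty": 0, "tz": 1, "wx": 0, "wy": 0, "wz": 0, "hand": 0},
    {"tx": 70, "ty": 0, "tz": 1, "wx": 0, "wy": 0, "wz": 0, "hand": 0},
    {"tx": 77, "ty": 0, "tz": 1, "wx": 0, "wy": 0, "wz": 0, "hand": 0},
    {"tx": 82, "ty": 0, "tz": 1, "wx": 0, "wy": 0, "wz": 0, "hand": 0},
    {"tx": 85, "ty": 0, "tz": 1, "wx": 0, "wy": 0, "wz": 0, "hand": 0},
    {"tx": 85, "ty": 0, "tz": 1, "wx": 0, "wy": 0, "wz": 0, "hand": 0}
  ]
}}

```text
t: 8.78
ee_pos: [562.9, 252.2, 100.1]
orientation: [[0.556, 0.793, 0.249], [0.143, 0.204, -0.968], [-0.819, 0.574, -0.0]]
wrist_force: [-0.8, -0.5, -6.3]
grip_width: 35.7
```

```bash
cat > pl.py <<'E'
from h import *
import sys,pickle
P={n:camera(n) for n in ['scene','side','wrist']}
s=bot.get_state(); print(np.round(s['wrist_force'],2),np.round(s['torque'],3),s['grip_width'])
delta(lanetcp(sys.argv[1],0,0),laneR(int(sys.argv[2])))
fs=[]
for n,p in P.items():
    c=p['frame'][:,:,::-1]
    if n=='wrist': continue
    x,y,w,h=(310,120,140,105) if n=='scene' else (170,85,120,90)
    fs.append(cv2.resize(c[y:y+h,x:x+w],(400,300),interpolation=cv2.INTER_CUBIC))
cv2.imwrite('pics/'+sys.argv[3],np.hstack(fs+[cv2.resize(P['wrist']['frame'][:,:,::-1],(400,300))])[:, :1200] if 0 else np.vstack([np.hstack(fs),np.hstack([cv2.resize(P['wrist']['frame'][:,:,::-1],(400,300)),fs[0]*0])]))
E
python3 pl.py mid 1 p5.png
```

```text
[ 0.47  0.49 -5.2 ] [-0.201  0.773  0.046] 35.45961385953614
t 8.93 ee [562.8 252.2 100.8] -> tx,ty,tz [ 6.1 -0.9  0.3] w [ 0.    -0.    -0.001] rows 0.1
```

No contact yet; step down the last millimetres slowly.

{"name": "jog_arm", "arguments": {
  "increments": [
    {"tx": 1.5, "ty": 0, "tz": 0, "wx": 0, "wy": 0, "wz": 0, "hand": 0},
    {"tx": 3, "ty": 0, "tz": 0, "wx": 0, "wy": 0, "wz": 0, "hand": 0},
    {"tx": 4, "ty": 0, "tz": 0, "wx": 0, "wy": 0, "wz": 0, "hand": 0},
    {"tx": 4, "ty": 0, "tz": 0, "wx": 0, "wy": 0, "wz": 0, "hand": 0}
  ]
}}

```text
t: 9.27
ee_pos: [565.0, 252.7, 96.6]
orientation: [[0.555, 0.793, 0.249], [0.143, 0.204, -0.968], [-0.819, 0.574, 0.0]]
wrist_force: [0.1, -0.2, -6.0]
grip_width: 35.5
```

```bash
python3 pl.py mid 1 p5.png
```

```text
[-0.17 -0.05 -5.3 ] [-0.183  0.781 -0.055] 35.72269248452574
t 9.42 ee [565.  252.7  96.8] -> tx,ty,tz [ 1.5 -0.4  0.2] w [ 0. -0. -0.] rows 0.0
```

View pics/p5.png

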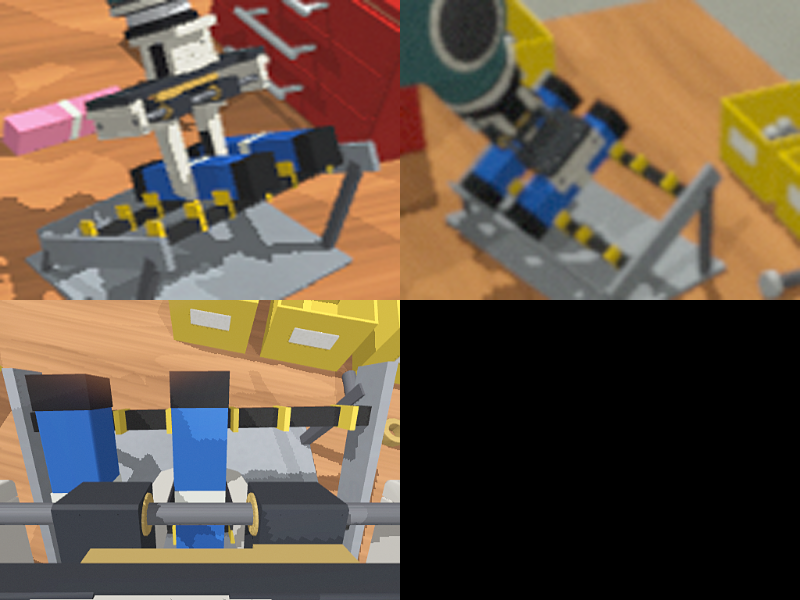

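{"name": "jog_arm", "arguments": {
  "increments": [
    {"tx": 1, "ty": 0, "tz": 0, "wx": 0, "wy": 0, "wz": 0, "hand": 0},
    {"tx": 2, "ty": 0, "tz": 0, "wx": 0, "wy": 0, "wz": 0, "hand": 0},
    {"tx": 2, "ty": 0, "tz": 0, "wx": 0, "wy": 0, "wz": 0, "hand": 0}
  ]
}}

```text
t: 9.67
ee_pos: [566.1, 253.0, 95.4]
orientation: [[0.556, 0.793, 0.249], [0.143, 0.204, -0.968], [-0.819, 0.574, -0.0]]
wrist_force: [-4.6, -1.9, -1.1]
grip_width: 35.4
```

{"name": "jog_arm", "arguments": {
  "increments": [
    {"tx": 0.7, "ty": 0, "tz": 0, "wx": 0, "wy": 0, "wz": 0, "hand": 0},
    {"tx": 0.7, "ty": 0, "tz": 0, "wx": 0, "wy": 0, "wz": 0, "hand": 0}
  ]
}}

```text
t: 9.83
ee_pos: [566.2, 253.0, 95.3]
orientation: [[0.555, 0.794, 0.249], [0.143, 0.204, -0.969], [-0.819, 0.573, 0.0]]
wrist_force: [-22.1, -8.6, 10.7]
grip_width: 35.8
```

```bash
python3 -c "
from h import *
s=bot.get_state(); R=np.array(s['orientation']);print(s['ee_pos'],R.T@s['wrist_force'],R.T@s['torque'])"
```

```text
[566.1972537  253.00987985  95.31155962] [-22.24604338 -13.17744946   2.79151457] [ 0.02387983 -0.01981304 -2.4571374 ]
```

{"name": "jog_arm", "arguments": {
  "increments": [
    {"tx": 0.2, "ty": 0, "tz": 0, "wx": 0, "wy": 0, "wz": 0, "hand": 0.42},
    {"tx": 0.2, "ty": 0, "tz": 0, "wx": 0, "wy": 0, "wz": 0, "hand": 0.48},
    {"tx": 0, "ty": 0, "tz": 0, "wx": 0, "wy": 0, "wz": 0, "hand": 0.58},
    {"tx": 0, "ty": 0, "tz": 0, "wx": 0, "wy": 0, "wz": 0, "hand": 0.58},
    {"tx": 0, "ty": 0, "tz": 0, "wx": 0, "wy": 0, "wz": 0, "hand": 0.58},
    {"tx": 0, "ty": 0, "tz": 0, "wx": 0, "wy": 0, "wz": 0, "hand": 0.58}
  ]
}}

```text
t: 10.33
ee_pos: [566.6, 253.1, 94.6]
orientation: [[0.556, 0.793, 0.249], [0.143, 0.204, -0.968], [-0.819, 0.574, -0.0]]
wrist_force: [-0.6, -0.6, -0.8]
grip_width: 53.7
```

```bash
python3 tq.py
```

```text
10.33 [-0.56 -0.62 -0.78] [-0.119  0.443  0.008] moment of weight along tool y: 0.376
10.38 [ 0.26  0.29 -0.13] [-0.091  0.391  0.   ] moment of weight along tool y: 0.329
10.43 [ 0.18  0.28 -0.5 ] [-0.078  0.427 -0.005] moment of weight along tool y: 0.354
10.48 [-1.06 -0.41 -0.19] [-0.066  0.45  -0.044] moment of weight along tool y: 0.371
```

{"name": "jog_arm", "arguments": {
  "increments": [
    {"tx": -20, "ty": 0, "tz": 0, "wx": 0, "wy": 0, "wz": 0, "hand": 0.58},
    {"tx": -50, "ty": 0, "tz": 0, "wx": 0, "wy": 0, "wz": 0, "hand": 0.58},
    {"tx": -90, "ty": 0, "tz": 0, "wx": 0, "wy": 0, "wz": 0, "hand": 0.58},
    {"tx": -130, "ty": 0, "tz": 0, "wx": 0, "wy": 0, "wz": 0, "hand": 0.58},
    {"tx": -170, "ty": 0, "tz": 0, "wx": 0, "wy": 0, "wz": -0.1, "hand": 0.58},
    {"tx": -200, "ty": 30, "tz": 0, "wx": 0, "wy": 0, "wz": -0.611, "hand": 1},
    {"tx": -200, "ty": 30, "tz": 0, "wx": 0, "wy": 0, "wz": -0.611, "hand": 1},
    {"tx": -200, "ty": 30, "tz": 0, "wx": 0, "wy": 0, "wz": -0.611, "hand": 1},
    {"tx": -200, "ty": 30, "tz": 0, "wx": 0, "wy": 0, "wz": -0.611, "hand": 1},
    {"tx": -200, "ty": 30, "tz": 0, "wx": 0, "wy": 0, "wz": -0.611, "hand": 1},
    {"tx": -200, "ty": 30, "tz": 0, "wx": 0, "wy": 0, "wz": -0.611, "hand": 1}
  ]
}}

```text
t: 11.4
ee_pos: [480.3, 230.7, 274.4]
orientation: [[-0.004, 0.969, 0.248], [-0.001, 0.248, -0.969], [-1.0, -0.004, 0.0]]
wrist_force: [-1.2, 1.1, -0.7]
grip_width: 89.5
```

```bash
python3 tq.py; python3 - <<'E'
from h import *
print(np.round(bot.get_state()['joint_pos'],2))
delta([455,-217,200],down(1.67))
P={n:camera(n) for n in ['scene','side','wrist']}
fs=[]
for n,p in P.items():
    c=p['frame'][:,:,::-1].copy()
    x,y,w,h={'scene':(310,140,140,105),'side':(170,85,120,90),'wrist':(0,0,512,384)}[n]
    X=lane2w(QR,[[a,b,z] for a in(-85,85) for b in(-18,18) for z in (0,36)])
    s=400/w; c=cv2.resize(c[y:y+h,x:x+w],(400,300),interpolation=cv2.INTER_CUBIC)
    hl=cv2.convexHull(proj(p,X).astype(np.float32))[:,0]
    cv2.polylines(c,[np.round((hl-[x,y]+.5)*s).astype(np.int32)],True,(0,255,0),1); fs.append(c)
cv2.imwrite('pics/p6.png',np.vstack([np.hstack(fs[:2]),np.hstack([fs[2],fs[2]*0])]))
E
```

```text
11.4 [-1.19  1.12 -0.74] [-0.012  0.177 -0.018] moment of weight along tool y: 0.174
11.45 [-0.9  -0.63 -0.01] [-0.013  0.14   0.032] moment of weight along tool y: 0.139
11.5 [-0.48 -0.64 -0.29] [ 0.003  0.141 -0.035] moment of weight along tool y: 0.136
11.55 [-0.19 -0.1  -0.65] [-0.048  0.192 -0.001] moment of weight along tool y: 0.198
[ 0.4  -0.21  1.66 -0.    1.68  1.72]
t 11.55 ee [479.  230.6 275.5] -> tx,ty,tz [  75.3 -134.9  427.5] w [-1.418e+00  1.000e-03 -1.000e-03] rows 11.3
```

View pics/p6.png

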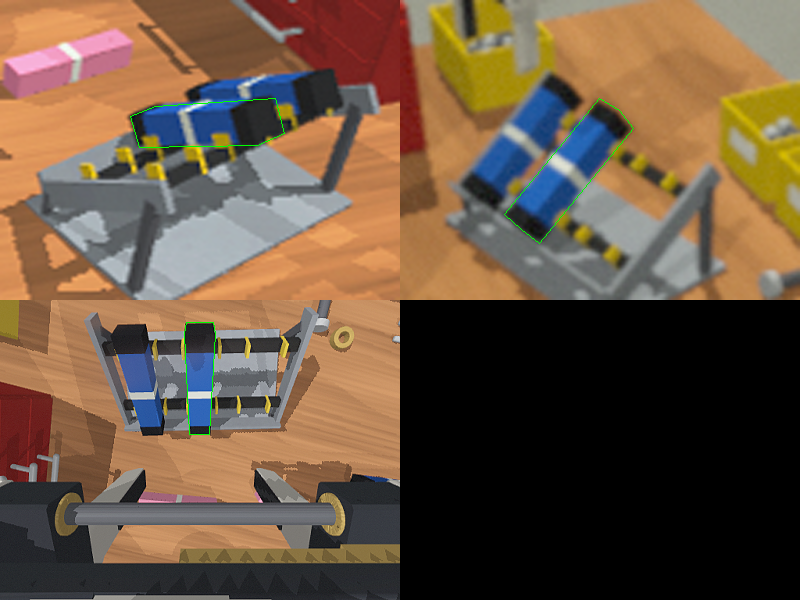

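{"name": "jog_arm", "arguments": {
  "increments": [
    {"tx": 75, "ty": -135, "tz": 427, "wx": -1.418, "wy": 0, "wz": 0, "hand": 1},
    {"tx": 75, "ty": -135, "tz": 427, "wx": -1.418, "wy": 0, "wz": 0, "hand": 1},
    {"tx": 75, "ty": -135, "tz": 427, "wx": -1.418, "wy": 0, "wz": 0, "hand": 1},
    {"tx": 75, "ty": -135, "tz": 427, "wx": -1.418, "wy": 0, "wz": 0, "hand": 1},
    {"tx": 75, "ty": -135, "tz": 427, "wx": -1.418, "wy": 0, "wz": 0, "hand": 1},
    {"tx": 75, "ty": -135, "tz": 427, "wx": -1.418, "wy": 0, "wz": 0, "hand": 1},
    {"tx": 75, "ty": -135, "tz": 427, "wx": -1.418, "wy": 0, "wz": 0, "hand": 1},
    {"tx": 75, "ty": -135, "tz": 427, "wx": -1.418, "wy": 0, "wz": 0, "hand": 1},
    {"tx": 75, "ty": -135, "tz": 427, "wx": -1.418, "wy": 0, "wz": 0, "hand": 1},
    {"tx": 75, "ty": -135, "tz": 427, "wx": -1.418, "wy": 0, "wz": 0, "hand": 1},
    {"tx": 75, "ty": -135, "tz": 427, "wx": -1.418, "wy": 0, "wz": 0, "hand": 1},
    {"tx": 75, "ty": -135, "tz": 427, "wx": -1.418, "wy": 0, "wz": 0, "hand": 1}
  ]
}}

```text
t: 12.7
ee_pos: [455.0, -206.1, 203.0]
orientation: [[0.002, -0.012, 1.0], [-0.001, 1.0, 0.012], [-1.0, -0.001, 0.002]]
wrist_force: [0.9, 0.0, -0.4]
grip_width: 93.3
```

{"name": "jog_arm", "arguments": {
  "increments": [
    {"tx": 0, "ty": 0, "tz": 0, "wx": 0, "wy": 0, "wz": 0, "hand": 1},
    {"tx": 0, "ty": 0, "tz": 0, "wx": 0, "wy": 0, "wz": 0, "hand": 1},
    {"tx": 0, "ty": 0, "tz": 0, "wx": 0, "wy": 0, "wz": 0, "hand": 1}
  ]
}}

```text
t: 12.95
ee_pos: [455.6, -204.3, 203.0]
orientation: [[0.001, -0.004, 1.0], [-0.0, 1.0, 0.004], [-1.0, -0.0, 0.001]]
wrist_force: [0.0, 0.2, 0.3]
grip_width: 93.1
```

```bash
python3 tq.py; python3 - <<'E'
from h import *
from scipy.optimize import minimize
p=camera('wrist'); f=p['frame'].astype(int)
x0=boxhull(p,455,-217,1.67)
w=p['frame'][:,:,::-1].copy(); cv2.polylines(w,[np.round(x0).astype(np.int32)],True,(0,255,0),1)
b=back(p,0,0,36)
cv2.imwrite('pics/w7.png',w)
delta([455,-217,200],down(1.67))
E
```

```text
12.95 [0.02 0.21 0.25] [-0.084  0.084  0.039] moment of weight along tool y: 0.083
13.0 [-0.39  0.92  0.32] [-0.056  0.079 -0.025] moment of weight along tool y: 0.055
13.05 [-0.23  0.59 -0.43] [-0.019  0.03  -0.003] moment of weight along tool y: 0.018
13.1 [ 0.21 -0.35 -0.03] [-0.148  0.095 -0.01 ] moment of weight along tool y: 0.147
t 13.15 ee [ 456.  -203.6  203.1] -> tx,ty,tz [  3.1 -13.4  -1.1] w [-0.092  0.001  0.   ] rows 0.7
```

View pics/w7.png

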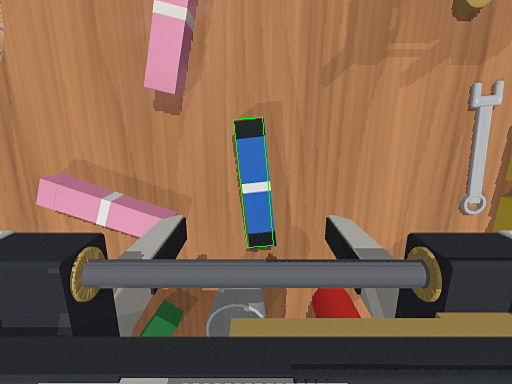

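{"name": "jog_arm", "arguments": {
  "increments": [
    {"tx": 40, "ty": -13.5, "tz": -1, "wx": -0.092, "wy": 0, "wz": 0, "hand": 1},
    {"tx": 80, "ty": -13.5, "tz": -1, "wx": -0.092, "wy": 0, "wz": 0, "hand": 1},
    {"tx": 120, "ty": -13.5, "tz": -1, "wx": -0.092, "wy": 0, "wz": 0, "hand": 0.8},
    {"tx": 160, "ty": -13.5, "tz": -1, "wx": -0.092, "wy": 0, "wz": 0, "hand": 0.7},
    {"tx": 190, "ty": -13.5, "tz": -1, "wx": -0.092, "wy": 0, "wz": 0, "hand": 0.6},
    {"tx": 199, "ty": -13.5, "tz": -1, "wx": -0.092, "wy": 0, "wz": 0, "hand": 0.5},
    {"tx": 199, "ty": -13.5, "tz": -1, "wx": -0.092, "wy": 0, "wz": 0, "hand": 0},
    {"tx": 199, "ty": -13.5, "tz": -1, "wx": -0.092, "wy": 0, "wz": 0, "hand": 0},
    {"tx": 199, "ty": -13.5, "tz": -1, "wx": -0.092, "wy": 0, "wz": 0, "hand": 0},
    {"tx": 199, "ty": -13.5, "tz": -1, "wx": -0.092, "wy": 0, "wz": 0, "hand": 0},
    {"tx": 199, "ty": -13.5, "tz": -1, "wx": -0.092, "wy": 0, "wz": 0, "hand": 0},
    {"tx": 199, "ty": -13.5, "tz": -1, "wx": -0.092, "wy": 0, "wz": 0, "hand": 0}
  ],
  "squeeze": 60
}}

```text
t: 14.15
ee_pos: [455.4, -218.3, 4.5]
orientation: [[0.001, -0.098, 0.995], [-0.001, 0.995, 0.098], [-1.0, -0.001, 0.001]]
wrist_force: [1.8, 1.4, 4.7]
grip_width: 35.8
```

{"name": "jog_arm", "arguments": {
  "increments": [
    {"tx": 0, "ty": 0, "tz": 0, "wx": 0, "wy": 0, "wz": 0, "hand": 0},
    {"tx": 0, "ty": 0, "tz": 0, "wx": 0, "wy": 0, "wz": 0, "hand": 0},
    {"tx": 0, "ty": 0, "tz": 0, "wx": 0, "wy": 0, "wz": 0, "hand": 0},
    {"tx": 0, "ty": 0, "tz": 0, "wx": 0, "wy": 0, "wz": 0, "hand": 0}
  ]
}}

```text
t: 14.48
ee_pos: [455.4, -218.2, 4.4]
orientation: [[0.001, -0.098, 0.995], [-0.0, 0.995, 0.098], [-1.0, -0.0, 0.001]]
wrist_force: [1.5, 2.1, 6.7]
grip_width: 35.5
```

{"name": "jog_arm", "arguments": {
  "increments": [
    {"tx": -10, "ty": 0, "tz": 0, "wx": 0, "wy": 0, "wz": 0, "hand": 0},
    {"tx": -30, "ty": 0, "tz": 0, "wx": 0, "wy": 0, "wz": 0, "hand": 0},
    {"tx": -60, "ty": 0, "tz": 0, "wx": 0, "wy": 0, "wz": 0, "hand": 0},
    {"tx": -100, "ty": 0, "tz": 0, "wx": 0, "wy": 0, "wz": 0, "hand": 0},
    {"tx": -140, "ty": 0, "tz": 0, "wx": 0, "wy": 0, "wz": 0, "hand": 0},
    {"tx": -180, "ty": 0, "tz": 0, "wx": 0, "wy": 0, "wz": 0, "hand": 0},
    {"tx": -200, "ty": 0, "tz": 0, "wx": 0, "wy": 0, "wz": 0, "hand": 0},
    {"tx": -200, "ty": 0, "tz": 0, "wx": 0, "wy": 0, "wz": 0, "hand": 0},
    {"tx": -200, "ty": 0, "tz": 0, "wx": 0, "wy": 0, "wz": 0, "hand": 0},
    {"tx": -200, "ty": 0, "tz": 0, "wx": 0, "wy": 0, "wz": 0, "hand": 0}
  ]
}}

```text
t: 15.32
ee_pos: [454.1, -217.8, 201.4]
orientation: [[-0.003, -0.098, 0.995], [0.001, 0.995, 0.098], [-1.0, 0.002, -0.002]]
wrist_force: [0.1, -0.4, -6.0]
grip_width: 35.7
```

```bash
python3 tq.py; python3 - <<'E'
from h import *
t=lanetcp('right',0,0); print(t, lanetcp('right',0,90))
delta([500,140,300],down(QR[2]));delta([500,140,300],down(QR[2]+np.pi))
E
```

```text
15.32 [ 0.12 -0.38 -6.04] [0.096 0.101 0.042] moment of weight along tool y: -0.106
15.37 [ 0.26 -0.22 -5.56] [0.098 0.065 0.037] moment of weight along tool y: -0.104
15.42 [-0.95 -0.27 -5.05] [ 0.114  0.051 -0.027] moment of weight along tool y: -0.119
15.47 [ 0.23 -0.68 -4.93] [0.058 0.084 0.014] moment of weight along tool y: -0.066
[587.87500701 165.46042551  95.27660818] [537.8771404  152.61395697 169.00029216]
t 15.47 ee [ 454.2 -217.8  201.5] -> tx,ty,tz [-98.1 351.8  80.5] w [ 1.418 -0.003  0.   ] rows 11.3
t 15.47 ee [ 454.2 -217.8  201.5] -> tx,ty,tz [-98.1 351.8  80.5] w [-1.724 -0.    -0.004] rows 13.8
```

{"name": "jog_arm", "arguments": {
  "increments": [
    {"tx": -98, "ty": 352, "tz": 80, "wx": 1.418, "wy": 0, "wz": 0, "hand": 0},
    {"tx": -98, "ty": 352, "tz": 80, "wx": 1.418, "wy": 0, "wz": 0, "hand": 0},
    {"tx": -98, "ty": 352, "tz": 80, "wx": 1.418, "wy": 0, "wz": 0, "hand": 0},
    {"tx": -98, "ty": 352, "tz": 80, "wx": 1.418, "wy": 0, "wz": 0, "hand": 0},
    {"tx": -98, "ty": 352, "tz": 80, "wx": 1.418, "wy": 0, "wz": 0, "hand": 0},
    {"tx": -98, "ty": 352, "tz": 80, "wx": 1.418, "wy": 0, "wz": 0, "hand": 0},
    {"tx": -98, "ty": 352, "tz": 80, "wx": 1.418, "wy": 0, "wz": 0, "hand": 0},
    {"tx": -98, "ty": 352, "tz": 80, "wx": 1.418, "wy": 0, "wz": 0, "hand": 0},
    {"tx": -98, "ty": 352, "tz": 80, "wx": 1.418, "wy": 0, "wz": 0, "hand": 0},
    {"tx": -98, "ty": 352, "tz": 80, "wx": 1.418, "wy": 0, "wz": 0, "hand": 0},
    {"tx": -98, "ty": 352, "tz": 80, "wx": 1.418, "wy": 0, "wz": 0, "hand": 0},
    {"tx": -98, "ty": 352, "tz": 80, "wx": 1.418, "wy": 0, "wz": 0, "hand": 0}
  ]
}}

```text
t: 16.47
ee_pos: [499.9, 142.2, 300.8]
orientation: [[-0.001, 0.955, 0.296], [-0.0, 0.296, -0.955], [-1.0, -0.001, -0.0]]
wrist_force: [0.7, 0.4, -5.2]
grip_width: 35.8
```

{"name": "jog_arm", "arguments": {
  "increments": [
    {"tx": 0, "ty": 0, "tz": 0, "wx": 0, "wy": 0, "wz": 0, "hand": 0},
    {"tx": 0, "ty": 0, "tz": 0, "wx": 0, "wy": 0, "wz": 0, "hand": 0},
    {"tx": 0, "ty": 0, "tz": 0, "wx": 0, "wy": 0, "wz": 0, "hand": 0}
  ]
}}

```text
t: 16.72
ee_pos: [499.8, 139.7, 300.9]
orientation: [[-0.001, 0.953, 0.302], [-0.0, 0.302, -0.953], [-1.0, -0.001, -0.0]]
wrist_force: [-0.0, 0.5, -6.2]
grip_width: 35.4
```

```bash
python3 tq.py; python3 - <<'E'
from h import *
delta(lanetcp('right',0,90),laneR(1))
E
```

```text
16.72 [-0.02  0.53 -6.23] [-0.01  -0.01   0.006] moment of weight along tool y: -0.007
16.77 [ 0.45 -0.08 -5.07] [0.053 0.007 0.001] moment of weight along tool y: -0.009
16.82 [-0.97  0.09 -5.54] [ 0.072 -0.071  0.013] moment of weight along tool y: -0.089
16.87 [ 0.23 -0.43 -6.1 ] [ 0.013 -0.01   0.024] moment of weight along tool y: -0.014
t 16.87 ee [499.9 139.6 301.4] -> tx,ty,tz [132.4  40.2  -1. ] w [ 0.051 -0.016  0.611] rows 4.9
```

{"name": "jog_arm", "arguments": {
  "increments": [
    {"tx": 0, "ty": 20, "tz": -1, "wx": 0.051, "wy": -0.016, "wz": 0.611, "hand": 0},
    {"tx": 30, "ty": 25, "tz": -1, "wx": 0.051, "wy": -0.016, "wz": 0.611, "hand": 0},
    {"tx": 60, "ty": 30, "tz": -1, "wx": 0.051, "wy": -0.016, "wz": 0.611, "hand": 0},
    {"tx": 90, "ty": 40, "tz": -1, "wx": 0.051, "wy": -0.016, "wz": 0.611, "hand": 0},
    {"tx": 110, "ty": 40, "tz": -1, "wx": 0.051, "wy": -0.016, "wz": 0.611, "hand": 0},
    {"tx": 132, "ty": 40, "tz": -1, "wx": 0.051, "wy": -0.016, "wz": 0.611, "hand": 0},
    {"tx": 132, "ty": 40, "tz": -1, "wx": 0.051, "wy": -0.016, "wz": 0.611, "hand": 0},
    {"tx": 132, "ty": 40, "tz": -1, "wx": 0.051, "wy": -0.016, "wz": 0.611, "hand": 0},
    {"tx": 132, "ty": 40, "tz": -1, "wx": 0.051, "wy": -0.016, "wz": 0.611, "hand": 0}
  ]
}}

```text
t: 17.62
ee_pos: [538.7, 152.9, 172.0]
orientation: [[0.557, 0.793, 0.248], [0.142, 0.203, -0.969], [-0.818, 0.575, 0.0]]
wrist_force: [-0.3, 0.9, -4.6]
grip_width: 35.6
```

```bash
python3 tq.py; python3 pl.py right 1 p8.png
```

```text
17.62 [-0.33  0.87 -4.55] [-0.162  0.695 -0.05 ] moment of weight along tool y: 0.583
17.67 [ 0.27 -0.24 -4.79] [-0.176  0.735 -0.056] moment of weight along tool y: 0.618
17.72 [-0.25 -0.17 -4.82] [-0.212  0.775  0.018] moment of weight along tool y: 0.657
17.77 [-0.08  0.28 -6.47] [-0.166  0.809  0.027] moment of weight along tool y: 0.675
[ 0.2   0.12 -4.98] [-0.164  0.772 -0.   ] 35.61675837153038
t 17.92 ee [538.1 153.  170.3] -> tx,ty,tz [90.9 -1.1  0.3] w [-0.001  0.001 -0.001] rows 2.2
```

View pics/p8.png

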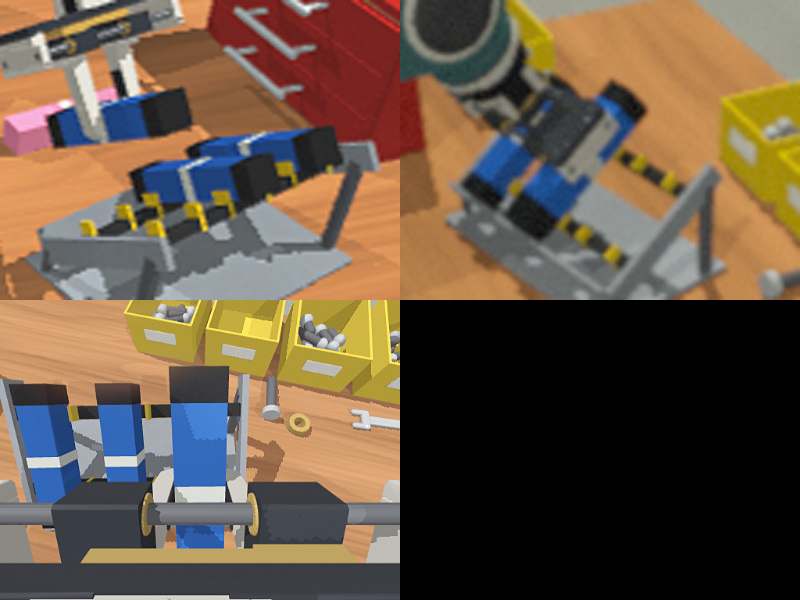

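{"name": "jog_arm", "arguments": {
  "increments": [
    {"tx": 25, "ty": 0, "tz": 0.3, "wx": 0, "wy": 0, "wz": 0, "hand": 0},
    {"tx": 45, "ty": 0, "tz": 0.3, "wx": 0, "wy": 0, "wz": 0, "hand": 0},
    {"tx": 60, "ty": 0, "tz": 0.3, "wx": 0, "wy": 0, "wz": 0, "hand": 0},
    {"tx": 70, "ty": 0, "tz": 0.3, "wx": 0, "wy": 0, "wz": 0, "hand": 0},
    {"tx": 77, "ty": 0, "tz": 0.3, "wx": 0, "wy": 0, "wz": 0, "hand": 0},
    {"tx": 82, "ty": 0, "tz": 0.3, "wx": 0, "wy": 0, "wz": 0, "hand": 0},
    {"tx": 86, "ty": 0, "tz": 0.3, "wx": 0, "wy": 0, "wz": 0, "hand": 0},
    {"tx": 88, "ty": 0, "tz": 0.3, "wx": 0, "wy": 0, "wz": 0, "hand": 0},
    {"tx": 88, "ty": 0, "tz": 0.3, "wx": 0, "wy": 0, "wz": 0, "hand": 0},
    {"tx": 88, "ty": 0, "tz": 0.3, "wx": 0, "wy": 0, "wz": 0, "hand": 0}
  ]
}}

```text
t: 18.75
ee_pos: [586.8, 165.1, 98.1]
orientation: [[0.556, 0.793, 0.248], [0.142, 0.203, -0.969], [-0.819, 0.574, -0.0]]
wrist_force: [-0.6, -0.2, -5.3]
grip_width: 35.8
```

{"name": "jog_arm", "arguments": {
  "increments": [
    {"tx": 1, "ty": 0, "tz": 0, "wx": 0, "wy": 0, "wz": 0, "hand": 0},
    {"tx": 1, "ty": 0, "tz": 0, "wx": 0, "wy": 0, "wz": 0, "hand": 0}
  ]
}}

```text
t: 18.92
ee_pos: [587.3, 165.3, 97.1]
orientation: [[0.556, 0.793, 0.248], [0.142, 0.203, -0.969], [-0.819, 0.574, -0.0]]
wrist_force: [0.5, 0.4, -5.5]
grip_width: 36.1
```

{"name": "jog_arm", "arguments": {
  "increments": [
    {"tx": 1, "ty": 0, "tz": 0, "wx": 0, "wy": 0, "wz": 0, "hand": 0},
    {"tx": 1, "ty": 0, "tz": 0, "wx": 0, "wy": 0, "wz": 0, "hand": 0}
  ]
}}

```text
t: 19.08
ee_pos: [587.9, 165.4, 95.9]
orientation: [[0.556, 0.793, 0.248], [0.142, 0.203, -0.969], [-0.819, 0.574, -0.0]]
wrist_force: [0.4, -0.3, -5.0]
grip_width: 35.8
```

{"name": "jog_arm", "arguments": {
  "increments": [
    {"tx": 0.7, "ty": 0, "tz": 0, "wx": 0, "wy": 0, "wz": 0, "hand": 0},
    {"tx": 0.7, "ty": 0, "tz": 0, "wx": 0, "wy": 0, "wz": 0, "hand": 0}
  ]
}}

```text
t: 19.25
ee_pos: [588.2, 165.5, 95.2]
orientation: [[0.556, 0.794, 0.248], [0.142, 0.203, -0.969], [-0.819, 0.574, -0.0]]
wrist_force: [0.1, 0.4, -5.6]
grip_width: 35.9
```

{"name": "jog_arm", "arguments": {
  "increments": [
    {"tx": 0.7, "ty": 0, "tz": 0, "wx": 0, "wy": 0, "wz": 0, "hand": 0},
    {"tx": 0.7, "ty": 0, "tz": 0, "wx": 0, "wy": 0, "wz": 0, "hand": 0}
  ]
}}

```text
t: 19.42
ee_pos: [588.5, 165.6, 95.0]
orientation: [[0.556, 0.794, 0.248], [0.142, 0.203, -0.969], [-0.819, 0.574, -0.0]]
wrist_force: [-8.1, -2.4, 0.6]
grip_width: 36.0
```

{"name": "jog_arm", "arguments": {
  "increments": [
    {"tx": 0.5, "ty": 0, "tz": 0, "wx": 0, "wy": 0, "wz": 0, "hand": 0},
    {"tx": 0.5, "ty": 0, "tz": 0, "wx": 0, "wy": 0, "wz": 0, "hand": 0}
  ]
}}

```text
t: 19.58
ee_pos: [588.6, 165.6, 95.0]
orientation: [[0.555, 0.794, 0.248], [0.142, 0.203, -0.969], [-0.819, 0.573, -0.0]]
wrist_force: [-20.2, -6.2, 9.6]
grip_width: 35.4
```

Firm contact at the same height as before; release, retreat.

{"name": "jog_arm", "arguments": {
  "increments": [
    {"tx": 0, "ty": 0, "tz": 0, "wx": 0, "wy": 0, "wz": 0, "hand": 0.42},
    {"tx": 0, "ty": 0, "tz": 0, "wx": 0, "wy": 0, "wz": 0, "hand": 0.48},
    {"tx": 0, "ty": 0, "tz": 0, "wx": 0, "wy": 0, "wz": 0, "hand": 0.58},
    {"tx": 0, "ty": 0, "tz": 0, "wx": 0, "wy": 0, "wz": 0, "hand": 0.58},
    {"tx": 0, "ty": 0, "tz": 0, "wx": 0, "wy": 0, "wz": 0, "hand": 0.58},
    {"tx": 0, "ty": 0, "tz": 0, "wx": 0, "wy": 0, "wz": 0, "hand": 0.58}
  ]
}}

```text
t: 20.08
ee_pos: [589.0, 165.7, 94.4]
orientation: [[0.556, 0.793, 0.248], [0.142, 0.203, -0.969], [-0.819, 0.574, -0.0]]
wrist_force: [0.0, 0.1, -0.8]
grip_width: 53.4
```

{"name": "jog_arm", "arguments": {
  "increments": [
    {"tx": -20, "ty": 0, "tz": 0, "wx": 0, "wy": 0, "wz": 0, "hand": 0.58},
    {"tx": -50, "ty": 0, "tz": 0, "wx": 0, "wy": 0, "wz": 0, "hand": 0.58},
    {"tx": -90, "ty": 0, "tz": 0, "wx": 0, "wy": 0, "wz": 0, "hand": 0.58},
    {"tx": -130, "ty": 0, "tz": 0, "wx": 0, "wy": 0, "wz": 0, "hand": 0.58},
    {"tx": -170, "ty": 0, "tz": 0, "wx": 0, "wy": 0, "wz": 0, "hand": 0.58},
    {"tx": -200, "ty": 30, "tz": 0, "wx": 0, "wy": 0, "wz": -0.611, "hand": 0.58},
    {"tx": -200, "ty": 30, "tz": 0, "wx": 0, "wy": 0, "wz": -0.611, "hand": 0.58},
    {"tx": -200, "ty": 30, "tz": 0, "wx": 0, "wy": 0, "wz": -0.611, "hand": 0.58},
    {"tx": -200, "ty": 30, "tz": 0, "wx": 0, "wy": 0, "wz": -0.611, "hand": 0.58},
    {"tx": -200, "ty": 30, "tz": 0, "wx": 0, "wy": 0, "wz": -0.611, "hand": 0.58},
    {"tx": -200, "ty": 30, "tz": 0, "wx": 0, "wy": 0, "wz": -0.611, "hand": 0.58}
  ]
}}

```text
t: 21.0
ee_pos: [503.0, 143.6, 273.5]
orientation: [[-0.01, 0.969, 0.248], [-0.002, 0.248, -0.969], [-1.0, -0.011, -0.0]]
wrist_force: [0.9, -0.2, 0.4]
grip_width: 53.9
```

```bash
python3 tq.py; python3 - <<'E'
from h import *
P={n:camera(n) for n in ['scene','side','wrist']}
fs=[]
for n,p in P.items():
    c=p['frame'][:,:,::-1].copy()
    x,y,w,h={'scene':(310,140,140,105),'side':(170,85,120,90),'wrist':(0,0,512,384)}[n]
    s=400/w; c=cv2.resize(c[y:y+h,x:x+w],(400,300),interpolation=cv2.INTER_CUBIC)
    for l in (0,-90):
        X=lane2w(QR,[[a,l+b,z] for a in(-85,85) for b in(-18,18) for z in (0,36)])
        hl=cv2.convexHull(proj(p,X).astype(np.float32))[:,0]
        cv2.polylines(c,[np.round((hl-[x,y]+.5)*s).astype(np.int32)],True,(0,255,0),1)
    fs.append(c)
cv2.imwrite('pics/p9.png',np.vstack([np.hstack(fs[:2]),np.hstack([fs[2],cv2.resize(P['scene']['frame'][:,:,::-1],(400,300))])]))
E
```

```text
21.0 [ 0.88 -0.19  0.38] [0.029 0.159 0.016] moment of weight along tool y: 0.147
21.05 [ 0.07  0.02 -0.24] [-0.071  0.163 -0.02 ] moment of weight along tool y: 0.176
21.1 [-0.84  1.09 -0.02] [-0.004  0.171 -0.041] moment of weight along tool y: 0.167
21.15 [-0.17 -0.17  0.31] [-0.029  0.174 -0.045] moment of weight along tool y: 0.176
```

View pics/p9.png

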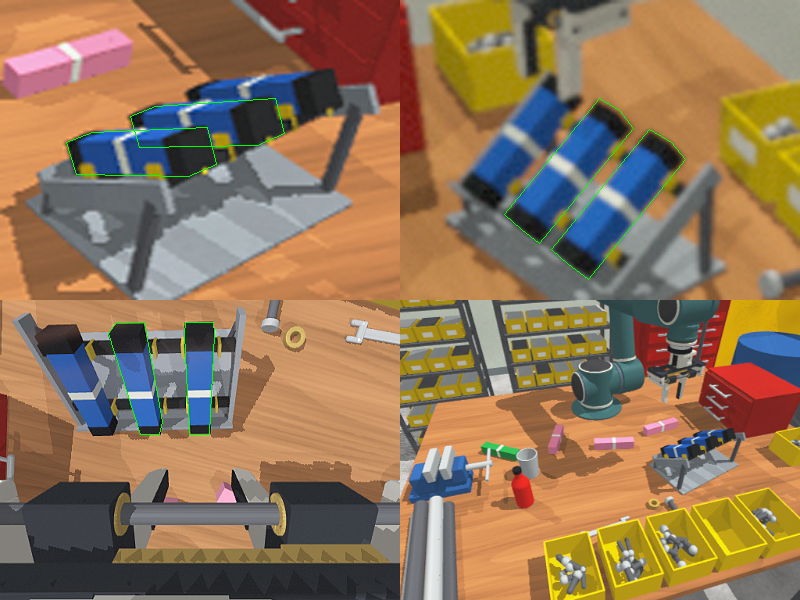

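```bash
python3 -c "
from rig import bot
print(bot.hand_in(), bot.get_state()['t'])"
```

```text
the job is handed in; nothing more can be done
the job is handed in; nothing more can be done
```

Both blue tubes are in the rack, one in the middle lane and one in the right lane, each with its heavy end at the low end by the lip. The job was handed in at about 21 s of the 54 s allowed.

- **Finding the heavy end:** I lifted each tube by its band and compared the wrist moment with the empty-gripper moment at the same yaw. The sensor's zero shifts with yaw, so the raw reading was not usable alone: it gave only about 0.09 N m on the first tube, against the 0.14 to 0.2 expected. Against the empty reading, the first tube came out at about 0.25 N m. For this tube the empty reading was taken only after I had laid it. The second came out at about 0.18 to 0.19 N m. In both cases the heavy end was the one I laid at the lip.
- **Laying in:** I lowered each tube in steps of about 1 mm until it pressed on the crossbars, with roughly 20 to 25 N at the wrist, then opened the jaws gently.
- **Last checks:** After I backed away, the outlines of correctly seated tubes, drawn over all three camera views, matched both tubes to within a few millimetres. They lie straight between the fins on both crossbars. The other things on the bench look unmoved in the final picture, and the gripper was clear with near-zero wrist force. No check failed; the one disagreement was that the first tube's 0.25 N m lies above the expected range, though its direction is clear.

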